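# Pack the spares set into its three-tier stacking case

### The job

Pack the spares set into its stacking case, setting every piece down rather than dropping it: stand the steel coupling upright in the wide orange nest and the brass fitting upright, thread up, in the narrow yellow nest on the black base, then set the blue tray squarely over them so that it sits fully down on the base. After that lay the ball bearing flat in the orange seat on top of the tray, and last close the case with the white lid, square and fully down on the tray. Leave the roll of brown tape and the yellow cutter where they are.

Things in the scene. Friction and masses are not known exactly. Their poses are not given: they have to be found in the camera images.
- base: Black case base, fixed: plinth 150 (x) by 84 (y), top face 20 above its origin (centre of underside, z up). Four tapered studs at x +-62.5, y +-29.5, 13 wide at the root, 7 at the tip, 13 high, guide the tray's skirt. Two nests stand on its top at x = +35 and -35, y = 0; which is at which end changes. Seated, the tray's origin is 20 above the base's. All sizes in mm.
- nest_large: Orange open ring fixed on the base: 61 mm across at the foot, 65 at the rim, bore 55 at the foot flaring to 59 at the rim, 12 high. Origin: centre of its lower edge, on the base's top face; open below, so the coupling stands on the base itself.
- nest_small: Yellow open ring fixed on the base: 38 mm across at the foot, 44 at the rim, bore 30 at the foot flaring to 36 at the rim, 12 high. Origin: centre of its lower edge, on the base's top face; open below, so the fitting stands on the base itself.
- coupling: Grey steel flanged coupling, a spool standing upright: 52 mm across, 50 high with bolt heads; flanges 48 across from 0 to 14 and from 33 to 47, body 34 across between; 0.28 kg. Origin: centre of its underside, z up. Take it across the upper flange. A second coupling far to the right, out of reach beside the big closed carton, is stock and not meant.
- fitting: Brass hose fitting standing upright, thread up: 46 mm high; foot 24 across up to 18, hexagon 28 across from 18 to 32 (grips as a round of 28), threaded neck 22 across above; 0.11 kg. Origin: centre of its underside, z up; standing, its origin reads about 2 mm below the surface it stands on. A second fitting far to the right, out of reach beside the big closed carton, is stock and not meant.
- bearing: Steel ball bearing lying flat: 40 mm diameter, 15 thick, 0.07 kg. Origin: centre of its underside, z up.
- tray: Blue tray, 150 (x) by 84 (y) mm: open-bottomed skirt, inside 142 by 76 and 55 high; deck top 59 above its origin (centre of lower edge). Black bar across the middle along y, 12 thick, 56 long, 71 to 85 high. Orange bearing seat on the deck at x = +40, y = 0: bore 44 flaring to 49, 6 high. Bolts fixed at x = -36, up to 9 above the deck. Studs as on base. May sit either way round. 0.25 kg.
- lid: White lid, 150 (x) by 84 (y) mm: open-bottomed skirt, inside 142 by 76 and 30 high; top face 34 above its origin, the centre of its lower edge; z up. Black bar across the middle (along y), 12 thick, 56 long, 46 to 60 above the origin. Seated, its origin is 59 above the tray's; either way round will do. 0.16 kg.
- tape_brown: Roll of brown packing tape lying flat, 100 mm across, 48 mm high; a bystander. Origin: centre of its underside.
- box_cutter: Yellow box cutter, 163 mm long, 26 mm wide, 22 mm high, lying flat; a bystander. Origin: centre of its underside.

How it is judged:
On the way, in this order (a step that is already met when the one before it is completed fails the run):
1. The coupling stands upright in the wide orange nest and the fitting in the narrow yellow nest (either one first) (horizontal distance between coupling and nest_large below 0.008 m and z of coupling in the frame of base between 0.017 and 0.023 m and angle between each of coupling, fitting's own z axis and vertical below 0.1 rad and horizontal distance between fitting and nest_small below 0.008 m and z of fitting in the frame of base between 0.014 and 0.023 m), for 0.2 s.
2. The tray is fully down on the base, over both parts (horizontal distance between tray and base below 0.008 m and z of tray in the frame of base between 0.017 and 0.023 m and angle between tray's own z axis and vertical below 0.1 rad and angle between the x axis of tray and the x axis of base, either way round below 0.12 rad), for 0.2 s.
3. The bearing lies flat in the seat on the tray (x of bearing in the frame of tray between 0.032 and 0.048 m and y of bearing in the frame of tray between -0.008 and 0.008 m and z of bearing in the frame of tray between 0.056 and 0.062 m and angle between bearing's own z axis and vertical below 0.1 rad), for 0.2 s.
4. The lid is fully down on the tray (horizontal distance between lid and tray below 0.008 m and z of lid in the frame of tray between 0.056 and 0.062 m and angle between lid's own z axis and vertical below 0.1 rad and angle between the x axis of lid and the x axis of tray, either way round below 0.12 rad), for 0.2 s.
At the end, for the whole second after the job is handed in: Coupling and fitting upright in their own nests (8 mm), tray square on the base, bearing flat in the tray's seat (8 mm), lid square on the tray (tiers: 8 mm, 0.12 rad, either way round); each within 3 mm (fitting 6 mm) of its seated height and 0.1 rad of level, released and at rest (all of step 1 and all of step 2 and all of step 3 and all of step 4 and linear speed of each of coupling, fitting, tray, bearing, lid below 0.02 m/s); the robot touches nothing.
It fails at once if The roll of brown tape or the yellow cutter is moved by more than 25 mm (distance of any of tape_brown, box_cutter from where it was at the start of the episode above 0.025 m).
It fails at once if A piece is let go and dropped from more than 20 mm above its seat ((contact force between the fingers and coupling below 0.05 N and z of coupling in the frame of base above 0.04 m and horizontal distance between coupling and nest_large below 0.03 m) or (contact force between the fingers and fitting below 0.05 N and z of fitting in the frame of base above 0.04 m and horizontal distance between fitting and nest_small below 0.03 m) or (contact force between the fingers and tray below 0.05 N and z of tray in the frame of base above 0.04 m and horizontal distance between tray and base below 0.05 m) or (contact force between the fingers and bearing below 0.05 N and z of bearing in the frame of tray above 0.079 m and horizontal distance between bearing and tray below 0.07 m) or (contact force between the fingers and lid below 0.05 N and z of lid in the frame of tray above 0.079 m and horizontal distance between lid and tray below 0.05 m)).
It also fails if it takes over 120 s, if anything falls off the work surface, if the arm or the gripper's body presses on something with over 40 N, if the wrist force passes 120 N, or if a joint passes its speed limit or range.

### The arm

A 6-joint arm with a two-finger parallel gripper is mounted at the origin on a cart in front of the work surface, level with it; the furniture and walls round the work are solid. World frame = base frame: x ahead of the robot, y to its left, z up, the work surface at z = 0. Lengths are in m, angles in rad, forces in N, time in s.
With the tool pointing down it reaches from about 0.3 to 0.775 m from the base axis. Payload 14.6 kg.
Tool frame: the origin (TCP) lies midway between the tips of the shut fingers; the grasp point (between the pads) lies ctrl.hold_point_z behind it (ctrl.hold_point_z is the distance from the TCP to the grasp point, in m); z points along the fingers, x is the direction in which the jaws open and shut, and the axes are right-handed (so a half turn about z gives the same grasp; the last joint's range is limited). The gripper opens to 94 mm and grips with 3 to 60 N. Pads are 16 mm wide; open, the fingers measure 119 mm over their backs; the gripper's body (75 mm by 177 mm) begins 78 mm behind the grasp point.
Start: joints at [1.112, 0.3, 1.521, -0, 1.321, -0.067], TCP at [0.21, 0.508, 0.205] pointing down, gripper open.
Joint ranges: [-3.03, 3.03], [-0.79, 2.21], [0.23, 2.52], [-1.04, 4.18], [0, 3.07], [-2.55, 2.55]. Speed limits (rad/s): [2.22, 2.22, 2.57, 3.14, 3.14, 3.14].

### API

Orientations are given as [roll, pitch, yaw] about the fixed x, y, z axes, in that order (R = Rz(yaw) Ry(pitch) Rx(roll)).
In Python, from station import ctrl gives the robot as it stands. The module is installed in compiled form; this text tells all that it offers.
- The arm moves only by the tool play_rows, never from a script. Its argument "series" is a list of rows, each a list of 7 numbers: the turn, a rotation vector about the tool's x, y, z in degrees, then the shift along the tool's x, y, z in cm, then the finger opening in cm, from 0 to 9.4. A call has 1 to 5 rows; each row shifts and turns the commanded pose from where the row before left it, along the tool's axes as they then stand; what a row does not reach is not made up. A row lasts 1/10 s, in which the tool goes at most 50 mm and 8.59 degrees, less where a joint would pass 70% of its speed; a pose out of reach is approached as far as the arm can. A call with a gripper value outside its range is refused whole. The fingers move at their own pace and stop on an object; "squeeze" is the grip in N (left out, the last holds). Time passes only in rows, so rows that do not move let the fingers close. It gives the time, the measured TCP pose, the force and the opening at its end, in the units of the state.
- ctrl.get_obs(): the state, without advancing time (a new reading comes with each control period).
- ctrl.camera(name): name is "side" or "top"; returns the picture (480x640x3 uint8, red, green, blue); there is no depth.
- ctrl.camera_params(name): a dict with "fx", "fy", "cx", "cy" (pixels), "pose" (4x4, takes a point from camera to world coordinates). Camera axes: x right, y down, z forward; pixel columns grow to the right and rows downward; lengths in m; the calibration is good to about 2 mm. A picture is of the moment at which its call begins. camera_params takes no time and is no camera call.
- ctrl.hand_in(): hands the job in, once; it reports no verdict.
The state is a dict: "time_s": time; "qpos": joint angles; "joint_vel": joint speeds; "tau": joint torques, N m; "ee_pos": TCP position; "eef_rot": TCP orientation; "force": force on the tool from outside, world axes, zero at the start; "moment": the same for the moment, N m; "grip_width": finger opening in m.
Only numpy, scipy, OpenCV 4.12 (cv2) and the standard library are available. Lean on these libraries where they do the work, as an engineer would, in place of code of your own. Each camera call takes 0.05 s, during which the arm holds its last target. There are 200 camera calls.

## Working session

There is one attempt and no reset: what is moved stays moved. The work goes in short steps, Python scripts to look and compute and a tool call to move; the robot and the scene stay as the last step left them, time stands still between calls to the robot, and variables do not carry over. Pictures are saved under pics/ and viewed, about 12 in all and at most 16, crops included, and the job is handed in when it is done.

Besides the shell and the picture viewer there is one more tool, called after "Call:" by a JSON object that holds its "name" and its "arguments", one argument or row to a line. play_rows: Moves the arm, as the interface text tells. Its arguments: {"type":"object","properties":{"series":{"type":"array"},"squeeze":{"type":"number"}},"required":["series"]}

```bash
mkdir -p pics; ls
python3 - <<'E'
from station import ctrl
import cv2
print(ctrl.get_obs(), ctrl.hold_point_z)
for n in("side","top"):
    p=ctrl.camera_params(n); print(n,p)
    cv2.imwrite(f"pics/{n}0.png",ctrl.camera(n)[:,:,::-1])
E
```

```text
pics
{'time_s': 0.0, 'qpos': array([ 1.11237988e+00,  3.00467781e-01,  1.52158121e+00, -8.55312706e-06,
        1.32069627e+00, -6.66218386e-02]), 'joint_vel': array([-0.00178492,  0.00173964,  0.00260125,  0.0004546 , -0.00031826,
        0.00030793]), 'tau': array([-3.64042153e-04, -5.31805086e+01, -3.52731228e+01,  7.07781245e-02,
        2.44599703e-02, -1.13203441e-04]), 'ee_pos': array([0.20991576, 0.50808158, 0.2048881 ]), 'eef_rot': array([-3.14152419e+00,  1.15060203e-03,  1.17900388e+00]), 'force': array([ 0.83684286, -0.32339277, -0.41508158]), 'moment': array([-0.06793917,  0.03184947, -0.06219813]), 'grip_width': 0.09428985005116426} 0.0188
side {'fx': 448.45117954963894, 'fy': 448.45117954963894, 'cx': 318.87823230706607, 'cy': 234.92822828667988, 'pose': array([[-0.96072113, -0.17823566,  0.21271335,  0.31210726],
       [-0.27735868,  0.64245236, -0.71437184,  0.36751464],
       [-0.00933165, -0.74531001, -0.66665277,  0.60844253],
       [ 0.        ,  0.        ,  0.        ,  1.        ]])}
top {'fx': 619.4426235178739, 'fy': 619.4426235178739, 'cx': 317.4602872378481, 'cy': 244.42628897101065, 'pose': array([[ 0.00861683, -0.99617704,  0.08693134,  0.3534397 ],
       [-0.99973709, -0.00673497,  0.02191777, -0.25317012],
       [-0.0212485 , -0.08709734, -0.99597317,  1.47760038],
       [ 0.        ,  0.        ,  0.        ,  1.        ]])}
```

View pics/side0.png

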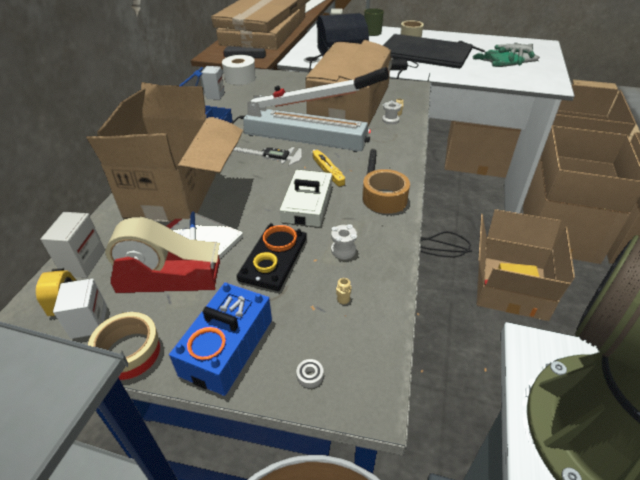

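View pics/top0.png

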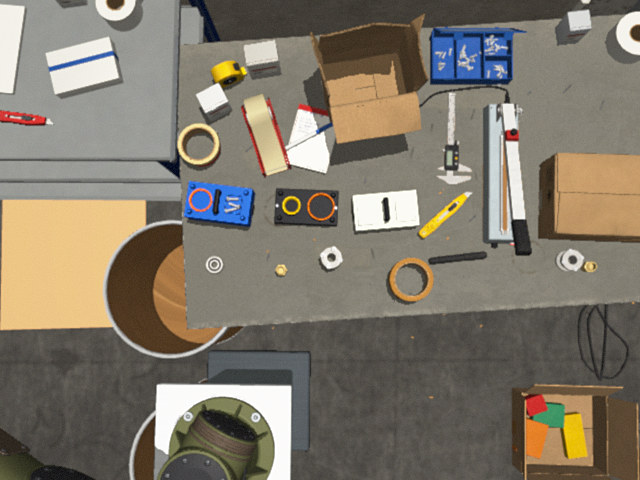

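Side view: tray at (225,335), base at (272,257), lid at (305,197), coupling (343,240), fitting (344,290), bearing (310,373). The top view shows the same row: tray (218,203), base (307,207), lid (385,211), bearing (214,264), fitting (281,270), coupling (331,258). Next I'll measure them by colour masks.

```bash
cat > h.py <<'E'
import numpy as np, cv2
from station import ctrl
def plane(n,px,z):
    p=ctrl.camera_params(n); px=np.atleast_2d(px).astype(float)
    d=np.c_[(px[:,0]-p["cx"])/p["fx"],(px[:,1]-p["cy"])/p["fy"],np.ones(len(px))]@p["pose"][:3,:3].T
    o=p["pose"][:3,3]; return (o+d*((z-o[2])/d[:,2])[:,None])[:,:2]
def mask(im,roi,lo,hi):
    x0,y0,x1,y1=roi; m=np.zeros(im.shape[:2],np.uint8)
    m[y0:y1,x0:x1]=cv2.inRange(cv2.cvtColor(im,cv2.COLOR_RGB2HSV),np.array(lo),np.array(hi))[y0:y1,x0:x1]; return m
def big(m):
    c=max(cv2.findContours(m,cv2.RETR_EXTERNAL,cv2.CHAIN_APPROX_NONE)[0],key=cv2.contourArea)
    return c[:,0,:]
def ring(n,m,z):   # centre and diameter in mm of the outer edge on plane z
    w=plane(n,cv2.convexHull(big(m))[:,0,:],z); (c,s,a)=cv2.fitEllipse((w*1000).astype(np.float32)); return np.round(c,1),np.round(s,1)
def rect(n,m,z):   # min-area rectangle in mm, direction of long side in deg
    w=plane(n,big(m),z)*1000; c,s,a=cv2.minAreaRect(w.astype(np.float32))
    if s[0]<s[1]: a+=90
    return np.round(c,1),np.round(s,1),round((a+90)%180-90,1)
OR=((3,130,120),(16,255,255)); YE=((20,130,100),(34,255,255)); BL=((105,120,50),(125,255,255)); WH=((0,0,190),(180,40,255)); BK=((0,0,0),(180,120,55))
E
python3 - <<'E'
from h import *
R=dict(top=dict(tray=(180,178,258,232),base=(268,182,345,232),lid=(346,184,424,236),be=(203,253,226,276),fi=(270,260,292,282),co=(316,244,346,274)),
 side=dict(tray=(165,280,275,395),base=(233,220,312,295),lid=(276,165,334,226),be=(292,355,330,392),fi=(330,274,358,310),co=(326,220,362,264)))
for n in("top","side"):
    im=ctrl.camera(n); r=R[n]
    print(n,"nestL",*ring(n,mask(im,r["base"],*OR),.032),"nestS",*ring(n,mask(im,r["base"],*YE),.032))
    print("seat",*ring(n,mask(im,r["tray"],*(OR if n=="side" else ((0,100,120),(16,255,255)))),.065))
    print("tray",*rect(n,mask(im,r["tray"],*BL),.059)); print("lid",*rect(n,mask(im,r["lid"],*WH),.034)); 
    print("base",*rect(n,mask(im,r["base"],*BK),.020))
    big4=cv2.resize(im[170:290,175:430] if n=="top" else im[160:400,160:370],None,fx=3,fy=3,interpolation=cv2.INTER_CUBIC) if n=="top" else cv2.resize(im[200:400,160:370],None,fx=3,fy=3,interpolation=cv2.INTER_CUBIC)
    cv2.imwrite(f"pics/{n}1.png",big4[:,:,::-1])
E
```

```text
top nestL [ 570.3 -227.9] [65.8 66.8] nestS [ 572.6 -158. ] [44.4 45. ]
seat [579.1  50.3] [51.9 52.7]
tray [571.4   7.8] [155.8  89.1] 83.3
lid [ 562.6 -380.6] [ 84.9 149.4] -84.7
base [ 533.8 -190.7] [143.7  20.3] 84.0
side nestL [ 568.1 -225.1] [64.5 72.7] nestS [ 570.9 -155.8] [44. 51.]
seat [577.5  51.6] [51.9 53.7]
tray [562.3  24.2] [173.1 108.3] 83.4
lid [ 561.  -379.9] [ 83.9 152.1] -84.8
base [ 566.3 -185.7] [163.1  88.1] 88.5
```

View pics/side1.png

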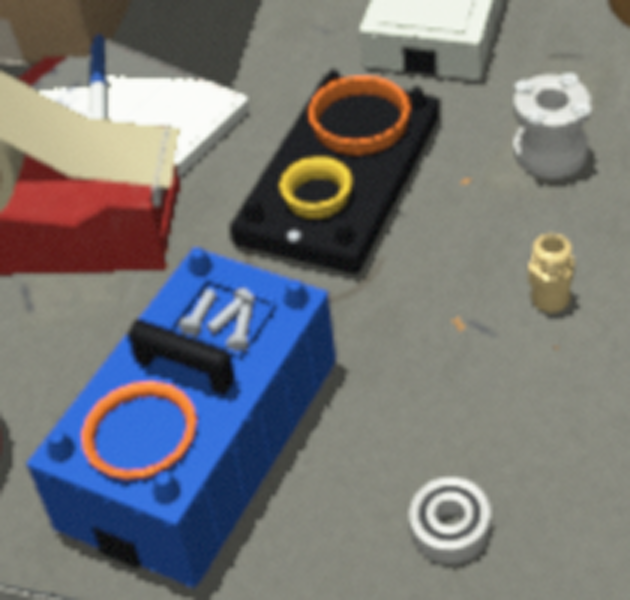

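View pics/top1.png

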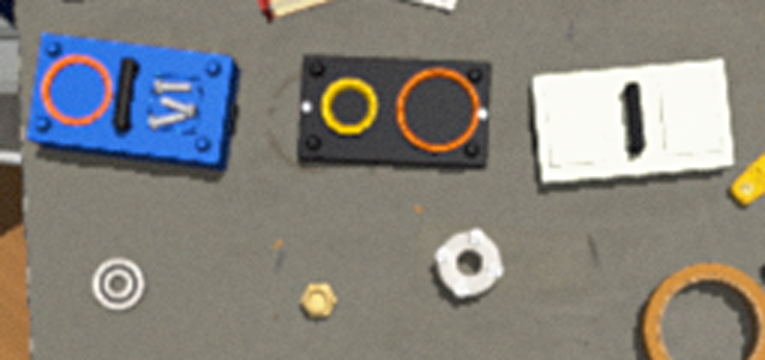

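Crops: in the side view the tray's bar is at crop (180,355) and its seat at (140,430); coupling, fitting and bearing stand clear at (552,130), (551,275) and (451,515). In the top crop the base has the yellow nest on the left (348,106) and the orange on the right (437,108). Measured diameters match (66, 44, 52 mm), and the two cameras differ by a constant ~1.6 mm. Next come the three small parts.

Run:
```python
from h import *
R=dict(top=dict(tray=(180,178,258,232),lid=(346,184,424,236),base=(268,182,345,232),be=(203,253,226,276),fi=(270,260,292,282),co=(316,244,346,274)),
 side=dict(tray=(165,280,275,395),lid=(276,165,334,226),base=(233,220,312,295),be=(292,355,330,392),fi=(330,274,358,310),co=(326,220,362,264)))
for n in("top","side"):
    im=ctrl.camera(n); r=R[n]
    lo=135
    mb=mask(im,r["be"],(0,0,lo),(180,60,255)); print(n,"bearing",*ring(n,mb,.015))
    mc=mask(im,r["co"],(0,0,150),(180,60,255)); print("coupl",*ring(n,mc,.047 if n=="top" else .04), cv2.boundingRect(big(mc)))
    mf=mask(im,r["fi"],(10,80,60),(34,255,255)); print("fit", *ring(n,mf,.030), cv2.boundingRect(big(mf)))
    print("base",*rect(n,mask(im,r["base"],(0,0,0),(180,255,70)),.02))
    for k,z in (("tray",.085),("lid",.060)):
        q=cv2.erode(mask(im,r[k],(0,0,0),(180,200,60)),np.ones((1,1)))
        print(k,"bar",*rect(n,q,z))
    # coupling top face: brightest part / top rows only
    x,y,w,h=cv2.boundingRect(big(mc))
    if n=="side":
        for nm,m,z in(("co",mc,.05),("fi",mf,.044)):
            x,y,w,h=cv2.boundingRect(big(m)); b=big(m)
            f=lambda t:np.array([b[abs(b[:,1]-t)<1][:,0].min(),b[abs(b[:,1]-t)<1][:,0].max()])
            print(nm,[ (t-y,f(t),np.round(plane(n,[[f(t).mean(),t]],z)*1000,1)) for t in range(y,y+h,2)][:10])
```

```text
top bearing [432.9  24.6] [42.6 43.3]
coupl [ 449.6 -252.7] [50.8 52.9] (319, 246, 24, 23)
fit [ 420.  -135.4] [26.3 27.9] (275, 265, 12, 11)
base [ 569.  -192.2] [147.8  86. ] 87.9
tray bar [571.5   8.7] [10.3 52.9] -7.6
lid bar [ 560.2 -378.8] [51.3  9.2] 5.9
side bearing [441.1  25.3] [57.1 92.6]
coupl [ 450.2 -262.5] [53.3 53.6] (331, 224, 27, 18)
fit [ 417.9 -128.3] [25.  60.2] (336, 278, 15, 26)
base [ 565. -186.] [168.4  91. ] 88.2
tray bar [567.6  20.3] [21.6 63.4] -7.3
lid bar [ 555.2 -362.8] [54.8 32.8] 5.4
co [(0, array([340, 352], dtype=int32), array([[ 448.9, -275. ]])), (2, array([333, 353], dtype=int32), array([[ 453. , -267.8]])), (4, array([331, 355], dtype=int32), array([[ 451.6, -262.1]])), (6, array([331, 356], dtype=int32), array([[ 449.3, -256.8]])), (8, array([331, 357], dtype=int32), array([[ 447.1, -251.5]])), (10, array([331, 356], dtype=int32), array([[ 446.6, -245.7]])), (12, array([332, 357], dtype=int32), array([[ 443.5, -240.8]])), (14, array([334, 355], dtype=int32), array([[ 442.2, -235.4]])), (16, array([336, 351], dtype=int32), array([[ 442.7, -229.6]]))]
fi [(0, array([342, 346], dtype=int32), array([[ 420.4, -143. ]])), (2, array([339, 348], dtype=int32), array([[ 420.2, -138.3]])), (4, array([338, 349], dtype=int32), array([[ 419.1, -133.9]])), (6, array([338, 349], dtype=int32), array([[ 418. , -129.5]])), (8, array([337, 350], dtype=int32), array([[ 416.9, -125.2]])), (10, array([336, 350], dtype=int32), array([[ 416.7, -120.6]])), (12, array([337, 350], dtype=int32), array([[ 414.8, -116.6]])), (14, array([337, 350], dtype=int32), array([[ 413.8, -112.4]])), (16, array([337, 349], dtype=int32), array([[ 413.6, -107.9]])), (18, array([338, 349], dtype=int32), array([[ 411.7, -104. ]]))]
```

```bash
cat >> h.py <<'E'
def go(x,y,z,yaw):  # what remains to the TCP target (m, deg): turn about tool z (deg), then shift along the turned tool axes (cm)
    o=ctrl.get_obs(); from math import cos,sin,radians
    t=(np.degrees(o["eef_rot"][2])-yaw+180)%360-180; a=radians(yaw)
    T=np.array([[cos(a),sin(a),0],[sin(a),-cos(a),0],[0,0,-1]])
    s=T.T@((np.array([x,y,z])-o["ee_pos"])*100)
    print("t%.2f turn %.2f shift"%(o["time_s"],t),np.round(s,2),"pos",np.round(o["ee_pos"],4),"rpy",np.round(np.degrees(o["eef_rot"]),1),"F",np.round(o["force"],1),"grip",round(o["grip_width"],4))
E
python3 -c "
from h import *
go(.449,-.252,.205,30)"
```

```text
t0.30 turn 37.55 shift [-1.731e+01  7.779e+01  3.000e-02] pos [0.21   0.5083 0.2053] rpy [180.    0.   67.6] F [ 0.2 -0.9  0.1] grip 0.0939
```

Call:
{"name": "play_rows", "arguments": {
  "series": [
    [0, 0, 7.5, 0, 0, 0, 9.4],
    [0, 0, 7.5, 0, 0, 0, 9.4],
    [0, 0, 7.5, 0, 0, 0, 9.4],
    [0, 0, 7.5, 0, 0, 0, 9.4],
    [0, 0, 7.5, 0, 0, 0, 9.4]
  ],
  "squeeze": 30
}}

```text
time_s: 0.8
ee_pos: [0.21, 0.5083, 0.2054]
eef_rot: [3.142, 0.0, 0.519]
force: [0.7, 0.3, -0.5]
grip_width: 0.0939
```

Call:
{"name": "play_rows", "arguments": {
  "series": [
    [0, 0, 0, -1.08, 4.86, 0, 9.4],
    [0, 0, 0, -1.08, 4.86, 0, 9.4],
    [0, 0, 0, -1.08, 4.86, 0, 9.4],
    [0, 0, 0, -1.08, 4.86, 0, 9.4],
    [0, 0, 0, -1.08, 4.86, 0, 9.4]
  ]
}}

```text
time_s: 1.3
ee_pos: [0.285, 0.2692, 0.2055]
eef_rot: [-3.142, -0.001, 0.525]
force: [1.8, 0.5, -0.4]
grip_width: 0.0941
```

Call:
{"name": "play_rows", "arguments": {
  "series": [
    [0, 0, 0, -1.08, 4.86, 0, 9.4],
    [0, 0, 0, -1.08, 4.86, 0, 9.4],
    [0, 0, 0, -1.08, 4.86, 0, 9.4],
    [0, 0, 0, -1.08, 4.86, 0, 9.4],
    [0, 0, 0, -1.08, 4.86, 0, 9.4]
  ]
}}

```text
time_s: 1.8
ee_pos: [0.36, 0.0315, 0.2058]
eef_rot: [3.141, -0.001, 0.525]
force: [0.7, 0.3, 0.1]
grip_width: 0.0939
```

Call:
{"name": "play_rows", "arguments": {
  "series": [
    [0, 0, 0, -1.08, 4.86, 0, 9.4],
    [0, 0, 0, -1.08, 4.86, 0, 9.4],
    [0, 0, 0, -1.08, 4.86, 0, 9.4],
    [0, 0, 0, -1.08, 4.86, 0, 9.4],
    [0, 0, 0, -1.08, 4.86, 0, 9.4]
  ]
}}

```text
time_s: 2.3
ee_pos: [0.435, -0.2061, 0.2055]
eef_rot: [3.141, -0.0, 0.524]
force: [0.5, 0.3, 0.7]
grip_width: 0.0941
```

```bash
python3 -c "
from h import *
go(.449,-.252,.022,30)"
```

```text
t2.30 turn 0.02 shift [-1.08  4.68 18.35] pos [ 0.435  -0.2061  0.2055] rpy [180.  -0.  30.] F [0.5 0.3 0.7] grip 0.0941
```

Call:
{"name": "play_rows", "arguments": {
  "series": [
    [0, 0, 0, -1.08, 4.68, 0, 9.4],
    [0, 0, 0, 0, 0, 5, 9.4],
    [0, 0, 0, 0, 0, 5, 9.4],
    [0, 0, 0, 0, 0, 5, 9.4],
    [0, 0, 0, 0, 0, 3.35, 9.4]
  ]
}}

```text
time_s: 2.8
ee_pos: [0.4477, -0.2491, 0.0188]
eef_rot: [-3.139, 0.001, 0.524]
force: [-0.4, -1.1, -0.1]
grip_width: 0.0936
```

Call:
{"name": "play_rows", "arguments": {
  "series": [
    [0, 0, 0, 0, 0, 0, 9.4],
    [0, 0, 0, 0, 0, 0, 4],
    [0, 0, 0, 0, 0, 0, 4],
    [0, 0, 0, 0, 0, 0, 4],
    [0, 0, 0, 0, 0, 0, 4]
  ],
  "squeeze": 30
}}

```text
time_s: 3.3
ee_pos: [0.4495, -0.2501, 0.0233]
eef_rot: [3.14, -0.001, 0.525]
force: [0.5, -0.2, -1.5]
grip_width: 0.0656
```

Call:
{"name": "play_rows", "arguments": {
  "series": [
    [0, 0, 0, 0, 0, 0, 4],
    [0, 0, 0, 0, 0, 0, 4],
    [0, 0, 0, 0, 0, 0, 4],
    [0, 0, 0, 0, 0, 0, 4],
    [0, 0, 0, 0, 0, 0, 4]
  ]
}}

```text
time_s: 3.8
ee_pos: [0.449, -0.2498, 0.0222]
eef_rot: [3.141, -0.0, 0.525]
force: [-2.8, 0.3, 5.6]
grip_width: 0.0453
```

```bash
python3 -c "
from h import *
go(.449,-.252,.022,30)
im=ctrl.camera('side'); cv2.imwrite('pics/s2.png',cv2.resize(im[120:320,230:440],None,fx=3,fy=3)[:,:,::-1])"
```

```text
t3.80 turn 0.05 shift [-0.11  0.19  0.02] pos [ 0.449  -0.2498  0.0222] rpy [180.   -0.   30.1] F [-2.8  0.3  5.6] grip 0.0453
```

View pics/s2.png

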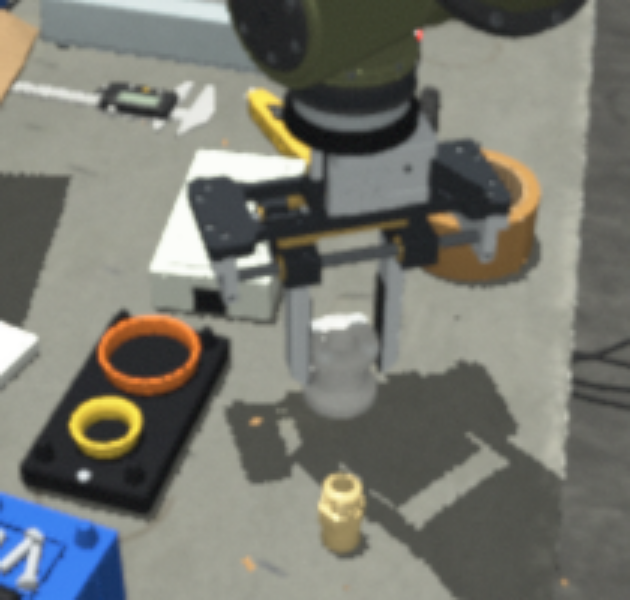

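The coupling is gripped across its upper flange (45 mm opening), upright, at crop (343,360). Now I'll lift it and go to the orange nest.

Call:
{"name": "play_rows", "arguments": {
  "series": [
    [0, 0, 0, 0, 0, -2, 4],
    [0, 0, 0, 0, 0, -4, 4],
    [0, 0, 0, 0, 0, 0, 4],
    [0, 0, 0, 0, 0, 0, 4],
    [0, 0, 0, 0, 0, 0, 4]
  ]
}}

```text
time_s: 4.35
ee_pos: [0.4483, -0.2493, 0.0806]
eef_rot: [-3.14, 0.001, 0.524]
force: [0.3, 0.2, -3.3]
grip_width: 0.0454
```

```bash
python3 -c "
from h import *
go(.5685,-.2256,.082,30)"
```

```text
t4.35 turn 0.05 shift [11.6   3.96 -0.14] pos [ 0.4483 -0.2493  0.0806] rpy [-1.799e+02  1.000e-01  3.000e+01] F [ 0.3  0.2 -3.3] grip 0.0454
```

Call:
{"name": "play_rows", "arguments": {
  "series": [
    [0, 0, 0, 3.86, 1.32, -0.05, 4],
    [0, 0, 0, 3.86, 1.32, -0.05, 4],
    [0, 0, 0, 3.86, 1.32, -0.05, 4],
    [0, 0, 0, 0, 0, 0, 4],
    [0, 0, 0, 0, 0, 0, 4]
  ]
}}

```text
time_s: 4.85
ee_pos: [0.5684, -0.2254, 0.0813]
eef_rot: [-3.139, 0.002, 0.525]
force: [-0.5, -1.2, -3.7]
grip_width: 0.0452
```

```bash
python3 -c "
from h import *
im=ctrl.camera('side'); go(.5685,-.2256,.043,30)
cv2.imwrite('pics/s3.png',cv2.resize(im[160:310,200:400],None,fx=4,fy=4,interpolation=2)[:,:,::-1])"
```

```text
t4.90 turn 0.06 shift [0.05 0.01 3.88] pos [ 0.568  -0.2257  0.0818] rpy [-1.799e+02  1.000e-01  3.010e+01] F [-0.3 -0.1 -2.8] grip 0.0452
```

View pics/s3.png

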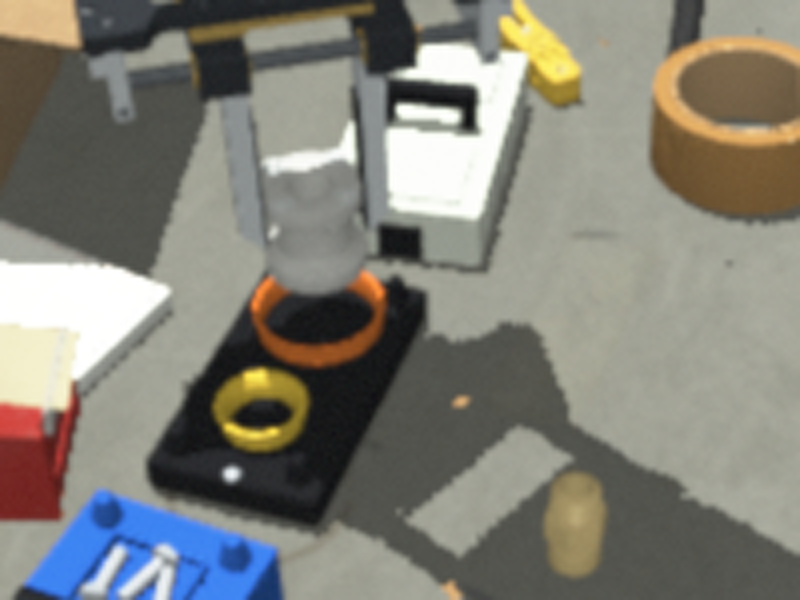

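The coupling hangs upright over the orange nest: lower flange at cols 266–368, ring at 250–387, so they are centred within about 1 mm sideways. I'll lower it gently.

Call:
{"name": "play_rows", "arguments": {
  "series": [
    [0, 0, 0, 0, 0, 1.5, 4],
    [0, 0, 0, 0, 0, 0.8, 4],
    [0, 0, 0, 0, 0, 0.5, 4],
    [0, 0, 0, 0, 0, 0.5, 4],
    [0, 0, 0, 0, 0, 0.0, 4]
  ]
}}

```text
time_s: 5.4
ee_pos: [0.5686, -0.226, 0.0497]
eef_rot: [-3.141, 0.001, 0.524]
force: [0.5, 0.1, -3.5]
grip_width: 0.045
```

Call:
{"name": "play_rows", "arguments": {
  "series": [
    [0, 0, 0, 0, 0, 0.3, 4],
    [0, 0, 0, 0, 0, 0.2, 4],
    [0, 0, 0, 0, 0, 0.1, 4],
    [0, 0, 0, 0, 0, 0, 4],
    [0, 0, 0, 0, 0, 0, 4]
  ]
}}

```text
time_s: 5.9
ee_pos: [0.5691, -0.226, 0.0446]
eef_rot: [3.141, -0.0, 0.525]
force: [0.1, 0.5, -3.2]
grip_width: 0.0452
```

Call:
{"name": "play_rows", "arguments": {
  "series": [
    [0, 0, 0, 0, 0, 0.1, 4],
    [0, 0, 0, 0, 0, 0.1, 4],
    [0, 0, 0, 0, 0, 0.05, 4],
    [0, 0, 0, 0, 0, 0, 4],
    [0, 0, 0, 0, 0, 0, 4]
  ]
}}

```text
time_s: 6.4
ee_pos: [0.5691, -0.226, 0.0423]
eef_rot: [3.141, -0.0, 0.525]
force: [-1.8, 1.6, 3.1]
grip_width: 0.0449
```

Contact (Fz went from −3.2 to +3.1) at the expected height, 42.3 mm. I'll release and back off upward.

Call:
{"name": "play_rows", "arguments": {
  "series": [
    [0, 0, 0, 0, 0, 0, 6],
    [0, 0, 0, 0, 0, 0, 7.5],
    [0, 0, 0, 0, 0, 0, 7.5],
    [0, 0, 0, 0, 0, 0, 7.5],
    [0, 0, 0, 0, 0, 0, 7.5]
  ]
}}

```text
time_s: 6.9
ee_pos: [0.569, -0.2261, 0.0419]
eef_rot: [3.142, -0.0, 0.524]
force: [-0.2, 0.4, 0.3]
grip_width: 0.0747
```

Call:
{"name": "play_rows", "arguments": {
  "series": [
    [0, 0, 0, 0, 0, -1, 7.5],
    [0, 0, 0, 0, 0, -3, 7.5],
    [0, 0, 0, 0, 0, -4, 7.5],
    [0, 0, 0, 0, 0, -4, 7.5],
    [0, 0, 0, 0, 0, 0, 7.5]
  ]
}}

```text
time_s: 7.4
ee_pos: [0.571, -0.2269, 0.1687]
eef_rot: [3.134, -0.005, 0.525]
force: [0.3, 0.4, 0.0]
grip_width: 0.0751
```

```bash
python3 -c "
from h import *
go(.4193,-.1348,.016,30)"
```

```text
t7.40 turn 0.06 shift [ -8.53 -15.56  15.27] pos [ 0.571  -0.2269  0.1687] rpy [179.5  -0.3  30.1] F [0.3 0.4 0. ] grip 0.0751
```

Call:
{"name": "play_rows", "arguments": {
  "series": [
    [0, 0, -8.3, 0, 0, 0, 7.5],
    [0, 0, -8.3, 0, 0, 0, 7.5],
    [0, 0, -8.3, 0, 0, 0, 7.5],
    [0, 0, -8.3, 0, 0, 0, 7.5],
    [0, 0, -8.3, 0, 0, 0, 6]
  ]
}}

```text
time_s: 7.9
ee_pos: [0.5689, -0.226, 0.162]
eef_rot: [-3.142, 0.0, 1.255]
force: [0.1, 0.2, 0.6]
grip_width: 0.0697
```

Call:
{"name": "play_rows", "arguments": {
  "series": [
    [0, 0, -8.2, 0, 0, 0, 6],
    [0, 0, -8.2, 0, 0, 0, 6],
    [0, 0, 0, 2.9, -5.2, 2, 6],
    [0, 0, 0, 2.9, -5.2, 2, 6],
    [0, 0, 0, 2.9, -5.1, 2, 6]
  ]
}}

```text
time_s: 8.4
ee_pos: [0.4458, -0.1512, 0.1133]
eef_rot: [-3.142, -0.0, 1.535]
force: [0.5, -0.5, -0.7]
grip_width: 0.0604
```

```bash
python3 -c "
from h import *
go(.4193,-.1348,.016,88)"
```

```text
t8.40 turn -0.06 shift [ 1.54 -2.71  9.73] pos [ 0.4458 -0.1512  0.1133] rpy [-180.    -0.    87.9] F [ 0.5 -0.5 -0.7] grip 0.0604
```

Call:
{"name": "play_rows", "arguments": {
  "series": [
    [0, 0, 0, 1.54, -2.71, 1, 6],
    [0, 0, 0, 0, 0, 0, 6],
    [0, 0, 0, 0, 0, 4, 6],
    [0, 0, 0, 0, 0, 3.7, 6],
    [0, 0, 0, 0, 0, 0, 6]
  ]
}}

```text
time_s: 8.9
ee_pos: [0.4194, -0.1351, 0.0241]
eef_rot: [-3.136, -0.002, 1.535]
force: [0.3, -0.3, 0.7]
grip_width: 0.06
```

```bash
python3 -c "
from h import *
im=ctrl.camera('side'); go(.4193,-.1348,.016,88)
cv2.imwrite('pics/s4.png',cv2.resize(im[200:350,230:430],None,fx=4,fy=4,interpolation=2)[:,:,::-1])"
```

```text
t8.95 turn -0.05 shift [ 0.08 -0.14  1.04] pos [ 0.4207 -0.1356  0.0264] rpy [-1.798e+02 -1.000e-01  8.790e+01] F [-0.6 -1.4  0.3] grip 0.0595
```

View pics/s4.png

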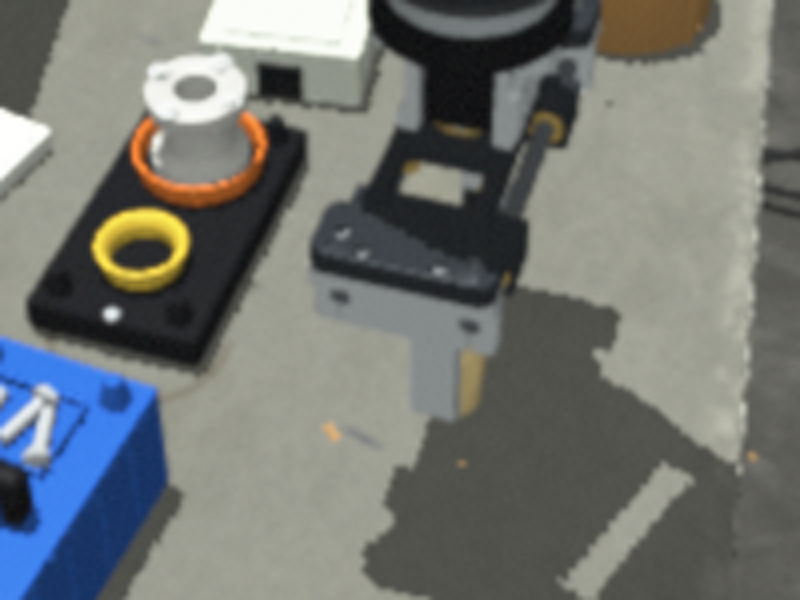

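The coupling stands in the orange nest (crop 197,125), and the fitting is between the fingers (right edge at col 484, about as expected). I'll go down the last centimetre and close.

Call:
{"name": "play_rows", "arguments": {
  "series": [
    [0, 0, 0, 0, 0, 0.9, 6],
    [0, 0, 0, 0, 0, 0, 6],
    [0, 0, 0, 0, 0, 0, 2],
    [0, 0, 0, 0, 0, 0, 2],
    [0, 0, 0, 0, 0, 0, 2]
  ],
  "squeeze": 20
}}

```text
time_s: 9.45
ee_pos: [0.4214, -0.1358, 0.0185]
eef_rot: [3.141, 0.0, 1.535]
force: [0.4, -0.5, -0.3]
grip_width: 0.0395
```

Call:
{"name": "play_rows", "arguments": {
  "series": [
    [0, 0, 0, 0, 0, 0, 2],
    [0, 0, 0, 0, 0, 0, 2],
    [0, 0, 0, 0, 0, 0, 2],
    [0, 0, 0, 0, 0, 0, 2],
    [0, 0, 0, 0, 0, 0, 2]
  ]
}}

```text
time_s: 9.95
ee_pos: [0.4212, -0.1357, 0.0182]
eef_rot: [3.141, 0.0, 1.535]
force: [0.7, 1.1, 5.1]
grip_width: 0.0274
```

```bash
python3 -c "
from h import *
go(.4193,-.1348,.016,88)"
```

```text
t9.95 turn -0.05 shift [ 0.08 -0.2   0.22] pos [ 0.4212 -0.1357  0.0182] rpy [180.   0.  88.] F [0.7 1.1 5.1] grip 0.0274
```

Call:
{"name": "play_rows", "arguments": {
  "series": [
    [0, 0, 0, 0, 0, -2, 2],
    [0, 0, 0, 0, 0, -4, 2],
    [0, 0, 0, -0.72, 5, 0, 2],
    [0, 0, 0, -0.72, 5, 0, 2],
    [0, 0, 0, -0.72, 5, 0, 2]
  ]
}}

```text
time_s: 10.45
ee_pos: [0.5705, -0.1627, 0.0785]
eef_rot: [3.141, 0.0, 1.535]
force: [-0.4, -0.3, -0.7]
grip_width: 0.0277
```

```bash
python3 -c "
from h import *
go(.573,-.157,.0382,88)"
```

```text
t10.45 turn -0.06 shift [0.58 0.23 4.03] pos [ 0.5705 -0.1627  0.0785] rpy [179.9   0.   87.9] F [-0.4 -0.3 -0.7] grip 0.0277
```

Call:
{"name": "play_rows", "arguments": {
  "series": [
    [0, 0, 0, 0.58, 0.23, 0, 2],
    [0, 0, 0, 0, 0, 0, 2],
    [0, 0, 0, 0, 0, 1, 2],
    [0, 0, 0, 0, 0, 1, 2],
    [0, 0, 0, 0, 0, 0, 2]
  ]
}}

```text
time_s: 10.95
ee_pos: [0.5698, -0.1565, 0.0563]
eef_rot: [-3.139, -0.001, 1.535]
force: [-0.7, 0.5, -1.5]
grip_width: 0.0279
```

```bash
python3 -c "
from h import *
im=ctrl.camera('side'); go(.573,-.157,.0382,88)
cv2.imwrite('pics/s5.png',cv2.resize(im[170:320,200:400],None,fx=4,fy=4,interpolation=2)[:,:,::-1])"
```

```text
t11.00 turn -0.07 shift [-0.03  0.27  1.91] pos [ 0.5703 -0.1567  0.0573] rpy [-179.9   -0.    87.9] F [-0.7 -0.8 -1.2] grip 0.0277
```

View pics/s5.png

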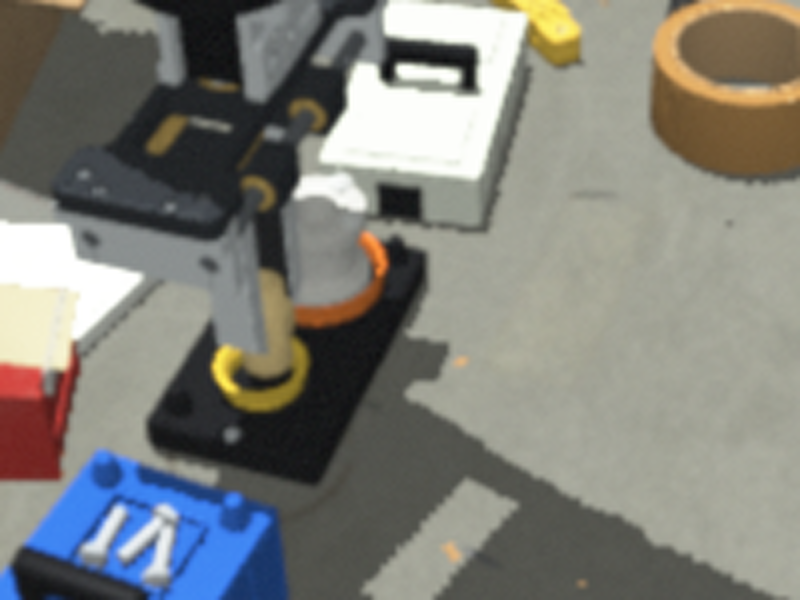

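The fitting's foot is centred near col 268 and the ring at 261, so it's about 2.5 mm toward −x, which agrees with the shortfall in TCP x. I'll shift by that and lower.

Call:
{"name": "play_rows", "arguments": {
  "series": [
    [0, 0, 0, 0, 0.3, 0, 2],
    [0, 0, 0, 0, 0, 0.5, 2],
    [0, 0, 0, 0, 0, 0.5, 2],
    [0, 0, 0, 0, 0, 0.4, 2],
    [0, 0, 0, 0, 0, 0.2, 2]
  ]
}}

```text
time_s: 11.5
ee_pos: [0.5739, -0.1567, 0.0413]
eef_rot: [-3.141, -0.0, 1.535]
force: [0.4, 0.5, -1.9]
grip_width: 0.0275
```

Call:
{"name": "play_rows", "arguments": {
  "series": [
    [0, 0, 0, 0, 0, 0.1, 2],
    [0, 0, 0, 0, 0, 0.1, 2],
    [0, 0, 0, 0, 0, 0.05, 2],
    [0, 0, 0, 0, 0, 0, 2],
    [0, 0, 0, 0, 0, 0, 2]
  ]
}}

```text
time_s: 12.0
ee_pos: [0.5743, -0.1568, 0.0396]
eef_rot: [3.141, 0.0, 1.535]
force: [-0.1, 0.7, -0.8]
grip_width: 0.0275
```

Call:
{"name": "play_rows", "arguments": {
  "series": [
    [0, 0, 0, 0, 0, 0.1, 2],
    [0, 0, 0, 0, 0, 0.05, 2],
    [0, 0, 0, 0, 0, 0, 2],
    [0, 0, 0, 0, 0, 0, 2],
    [0, 0, 0, 0, 0, 0, 2]
  ]
}}

```text
time_s: 12.5
ee_pos: [0.5743, -0.1568, 0.0382]
eef_rot: [3.141, 0.0, 1.535]
force: [-1.7, 0.3, 4.7]
grip_width: 0.0277
```

Contact at exactly 38.2 mm. I'll release to a modest opening (the coupling is close by) and rise.

Call:
{"name": "play_rows", "arguments": {
  "series": [
    [0, 0, 0, 0, 0, 0, 4],
    [0, 0, 0, 0, 0, 0, 4],
    [0, 0, 0, 0, 0, 0, 4],
    [0, 0, 0, 0, 0, -1, 4],
    [0, 0, 0, 0, 0, -4, 4]
  ]
}}

```text
time_s: 13.0
ee_pos: [0.5724, -0.1562, 0.0855]
eef_rot: [-3.135, -0.002, 1.535]
force: [-0.6, -0.4, 0.8]
grip_width: 0.0407
```

Call:
{"name": "play_rows", "arguments": {
  "series": [
    [0, 0, 0, 0, 0, -5, 4],
    [0, 0, 0, 0, 0, -4, 4],
    [0, 0, 0, 5, 0, 0, 4],
    [0, 0, 0, 5, 0, 0, 4],
    [0, 0, 4.7, 0, 0, 0, 4]
  ]
}}

```text
time_s: 13.5
ee_pos: [0.5779, -0.0522, 0.1792]
eef_rot: [3.14, -0.001, 1.457]
force: [-0.8, -0.6, 0.8]
grip_width: 0.0402
```

```bash
python3 -c "
from h import *
go(.5725,.010,.068,83.3)"
```

```text
t13.50 turn 0.17 shift [ 6.11 -1.26 11.12] pos [ 0.5779 -0.0522  0.1792] rpy [179.9  -0.   83.5] F [-0.8 -0.6  0.8] grip 0.0402
```

Call:
{"name": "play_rows", "arguments": {
  "series": [
    [0, 0, 0, 4, -0.8, 0, 3],
    [0, 0, 0, 2.1, -0.46, 0, 3],
    [0, 0, 0, 0, 0, 4, 3],
    [0, 0, 0, 0, 0, 3, 3],
    [0, 0, 0, 0, 0, 0, 3]
  ]
}}

```text
time_s: 14.0
ee_pos: [0.5706, 0.0055, 0.1051]
eef_rot: [-3.136, 0.0, 1.453]
force: [0.1, 0.5, -0.1]
grip_width: 0.0301
```

```bash
python3 -c "
from h import *
im=ctrl.camera('side'); go(.5725,.010,.069,83.3)
cv2.imwrite('pics/s6.png',cv2.resize(im[190:390,150:350],None,fx=3,fy=3,interpolation=2)[:,:,::-1])"
```

```text
t14.05 turn -0.05 shift [0.48 0.   3.87] pos [0.5719 0.0053 0.1077] rpy [-179.9    0.    83.3] F [-0.2 -0.3  0.6] grip 0.0297
```

View pics/s6.png

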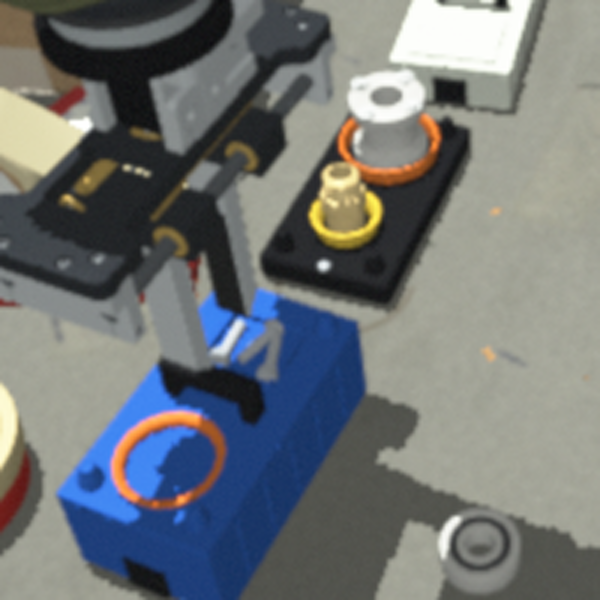

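Both parts stand upright in their nests; the open fingers are above the tray's bar (bar at cols 162–265, row 390). I'll correct 5 mm along the jaw and go down onto the bar.

Call:
{"name": "play_rows", "arguments": {
  "series": [
    [0, 0, 0, 0.48, 0.1, 0, 3],
    [0, 0, 0, 0, 0, 2, 3],
    [0, 0, 0, 0, 0, 1.7, 3],
    [0, 0, 0, 0, 0, 0.2, 3],
    [0, 0, 0, 0, 0, 0, 3]
  ]
}}

```text
time_s: 14.55
ee_pos: [0.5747, 0.0099, 0.0704]
eef_rot: [3.14, -0.0, 1.453]
force: [-0.3, -0.2, -0.0]
grip_width: 0.0298
```

Call:
{"name": "play_rows", "arguments": {
  "series": [
    [0, 0, 0, 0, 0, 0, 0.5],
    [0, 0, 0, 0, 0, 0, 0.5],
    [0, 0, 0, 0, 0, 0, 0.5],
    [0, 0, 0, 0, 0, 0, 0.5],
    [0, 0, 0, 0, 0, 0, 0.5]
  ],
  "squeeze": 40
}}

```text
time_s: 15.05
ee_pos: [0.5745, 0.01, 0.0699]
eef_rot: [3.14, -0.0, 1.453]
force: [-1.2, 1.0, 6.5]
grip_width: 0.0119
```

```bash
python3 -c "
from h import *
go(.5725,.010,.069,83.3)"
```

```text
t15.05 turn -0.05 shift [-0.03 -0.2   0.09] pos [0.5745 0.01   0.0699] rpy [179.9  -0.   83.3] F [-1.2  1.   6.5] grip 0.0119
```

Call:
{"name": "play_rows", "arguments": {
  "series": [
    [0, 0, 0, 0, 0, -1, 0.5],
    [0, 0, 0, 0, 0, -2, 0.5],
    [0, 0, 0, 0, 0, -3, 0.5],
    [0, 0, 0, 0, 0, -3.3, 0.5],
    [0, 0, -4.65, 0, 0, 0, 0.5]
  ]
}}

```text
time_s: 15.55
ee_pos: [0.5756, 0.0097, 0.167]
eef_rot: [3.135, 0.0, 1.535]
force: [0.6, 0.1, -2.7]
grip_width: 0.0118
```

```bash
python3 -c "
from h import *
im=ctrl.camera('side'); go(.5717,-.1922,.163,88)
cv2.imwrite('pics/s7.png',cv2.resize(im[150:390,150:380],None,fx=2.5,fy=2.5,interpolation=2)[:,:,::-1])"
```

```text
t15.60 turn 0.34 shift [-20.19   0.4    0.16] pos [0.5747 0.0097 0.1646] rpy [179.8   0.   88.3] F [-0.2 -0.2 -3.7] grip 0.0117
```

View pics/s7.png

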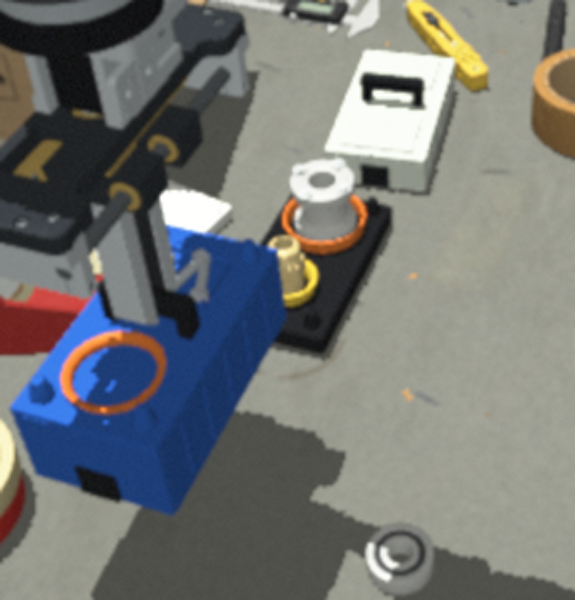

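The tray hangs level with its skirt at about 95 mm, above the coupling's top (70). The relative travel measured by each camera agrees (Δx −3.1, Δy −203 mm), so the TCP target is (0.5714, −0.193).

Call:
{"name": "play_rows", "arguments": {
  "series": [
    [0, 0, 0, -4, 0.1, 0, 0.5],
    [0, 0, 0, -4.1, 0.1, 0, 0.5],
    [0, 0, 0, -4.1, 0.1, 0, 0.5],
    [0, 0, 0, -4.1, 0.1, 0, 0.5],
    [0, 0, 0.3, -3.8, 0, 0, 0.5]
  ]
}}

```text
time_s: 16.1
ee_pos: [0.57, -0.1929, 0.1616]
eef_rot: [-3.14, -0.0, 1.527]
force: [0.6, 0.4, -2.2]
grip_width: 0.0116
```

```bash
python3 -c "
from h import *
im=ctrl.camera('side'); go(.5714,-.193,.09,88)
cv2.imwrite('pics/s8.png',cv2.resize(im[150:320,200:360],None,fx=3.5,fy=3.5,interpolation=2)[:,:,::-1])"
```

```text
t16.15 turn -0.70 shift [0.49 0.18 7.14] pos [ 0.5694 -0.1978  0.1614] rpy [-1.799e+02  1.000e-01  8.730e+01] F [-0.8 -5.  -1.7] grip 0.0116
```

View pics/s8.png

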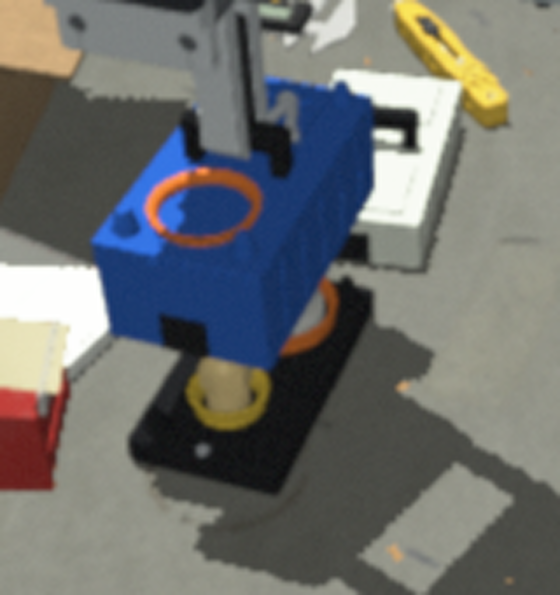

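Call:
{"name": "play_rows", "arguments": {
  "series": [
    [0, 0, -0.7, 0.49, 0.2, 0, 0.5],
    [0, 0, 0, 0, 0, 0, 0.5],
    [0, 0, 0, 0, 0, 0, 0.5],
    [0, 0, 0, 0, 0, 0, 0.5],
    [0, 0, 0, 0, 0, 0, 0.5]
  ]
}}

```text
time_s: 16.65
ee_pos: [0.5729, -0.1857, 0.162]
eef_rot: [-3.142, -0.0, 1.542]
force: [-0.1, 0.4, -2.7]
grip_width: 0.0115
```

```bash
python3 -c "
from h import *
go(.5714,-.193,.09,88)
im=ctrl.camera('side'); z=.1614-.0699+.065
print(ring('side',mask(im,(225,180,290,235),*OR),z))
"
```

```text
t16.65 turn 0.34 shift [-0.73 -0.13  7.2 ] pos [ 0.5729 -0.1857  0.162 ] rpy [-180.    -0.    88.3] F [-0.1  0.4 -2.7] grip 0.0115
(array([ 572.4, -145.9]), array([50.9, 54.9]))
```

Call:
{"name": "play_rows", "arguments": {
  "series": [
    [0, 0, 0.34, -0.73, -0.14, 0, 0.5],
    [0, 0, 0, 0, 0, 0, 0.5],
    [0, 0, 0, 0, 0, 2, 0.5],
    [0, 0, 0, 0, 0, 2, 0.5],
    [0, 0, 0, 0, 0, 0, 0.5]
  ]
}}

```text
time_s: 17.2
ee_pos: [0.57, -0.1933, 0.1195]
eef_rot: [-3.137, -0.002, 1.535]
force: [0.2, -0.7, -2.8]
grip_width: 0.0121
```

Call:
{"name": "play_rows", "arguments": {
  "series": [
    [0, 0, 0, 0, 0, 0.8, 0.5],
    [0, 0, 0, 0, 0, 0.4, 0.5],
    [0, 0, 0, 0, 0, 0.2, 0.5],
    [0, 0, 0, 0, 0, 0, 0.5],
    [0, 0, 0, 0, 0, 0, 0.5]
  ]
}}

```text
time_s: 17.7
ee_pos: [0.5714, -0.1937, 0.1084]
eef_rot: [3.141, 0.0, 1.535]
force: [0.4, 0.4, -2.7]
grip_width: 0.0112
```

```bash
python3 -c "
from h import *
go(.5714,-.193,.09,88)
im=ctrl.camera('side'); cv2.imwrite('pics/s9.png',cv2.resize(im[170:310,210:360],None,fx=4,fy=4,interpolation=2)[:,:,::-1])
"
```

```text
t17.70 turn -0.04 shift [ 0.07 -0.    1.84] pos [ 0.5714 -0.1937  0.1084] rpy [180.   0.  88.] F [ 0.4  0.4 -2.7] grip 0.0112
```

View pics/s9.png

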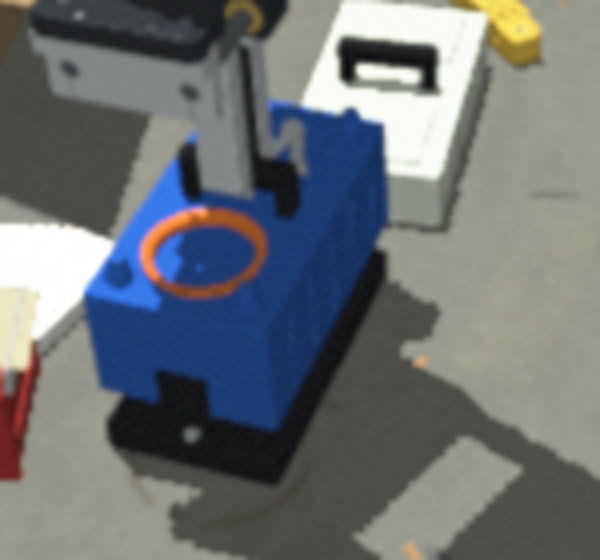

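The tray is square over the base and about 18 mm above it; edges run parallel. Lowering slowly.

Call:
{"name": "play_rows", "arguments": {
  "series": [
    [0, 0, 0, 0.05, 0, 0.5, 0.5],
    [0, 0, 0, 0, 0, 0.4, 0.5],
    [0, 0, 0, 0, 0, 0.3, 0.5],
    [0, 0, 0, 0, 0, 0.2, 0.5],
    [0, 0, 0, 0, 0, 0, 0.5]
  ]
}}

```text
time_s: 18.25
ee_pos: [0.5711, -0.193, 0.0935]
eef_rot: [-3.141, -0.0, 1.535]
force: [-0.6, 0.5, -2.7]
grip_width: 0.0114
```

Call:
{"name": "play_rows", "arguments": {
  "series": [
    [0, 0, 0, 0, 0, 0.1, 0.5],
    [0, 0, 0, 0, 0, 0.1, 0.5],
    [0, 0, 0, 0, 0, 0.1, 0.5],
    [0, 0, 0, 0, 0, 0, 0.5],
    [0, 0, 0, 0, 0, 0, 0.5]
  ]
}}

```text
time_s: 18.75
ee_pos: [0.5713, -0.1931, 0.091]
eef_rot: [3.142, 0.0, 1.535]
force: [0.9, 0.1, -1.4]
grip_width: 0.0116
```

Call:
{"name": "play_rows", "arguments": {
  "series": [
    [0, 0, 0, 0, 0, 0.1, 0.5],
    [0, 0, 0, 0, 0, 0.05, 0.5],
    [0, 0, 0, 0, 0, 0, 0.5],
    [0, 0, 0, 0, 0, 0, 0.5],
    [0, 0, 0, 0, 0, 0, 0.5]
  ]
}}

```text
time_s: 19.25
ee_pos: [0.5713, -0.1931, 0.09]
eef_rot: [3.141, 0.0, 1.535]
force: [-3.9, 1.3, 5.8]
grip_width: 0.0116
```

Seated at 90.0 mm (expected 89.9), Fz +5.8. I'll release and rise.

Call:
{"name": "play_rows", "arguments": {
  "series": [
    [0, 0, 0, 0, 0, 0, 3],
    [0, 0, 0, 0, 0, 0, 3],
    [0, 0, 0, 0, 0, -1, 3],
    [0, 0, 0, 0, 0, -4, 3],
    [0, 0, 0, 0, 0, -4, 3]
  ]
}}

```text
time_s: 19.75
ee_pos: [0.5709, -0.1929, 0.1807]
eef_rot: [-3.14, -0.0, 1.535]
force: [0.0, -0.2, 0.4]
grip_width: 0.0298
```

Call:
{"name": "play_rows", "arguments": {
  "series": [
    [0, 0, 8.2, 0, 0, 0, 7],
    [0, 0, 8.2, 0, 0, 0, 7],
    [0, 0, 8.2, 0, 0, 0, 7],
    [0, 0, 8.2, 0, 0, 0, 7],
    [0, 0, 8.2, 0, 0, 0, 7]
  ]
}}

```text
time_s: 20.25
ee_pos: [0.5714, -0.1931, 0.1803]
eef_rot: [3.141, -0.0, 0.814]
force: [-0.3, 0.4, 0.7]
grip_width: 0.0664
```

Call:
{"name": "play_rows", "arguments": {
  "series": [
    [0, 0, 8.2, 0, 0, 0, 7],
    [0, 0, 8.2, 0, 0, 0, 7],
    [0, 0, 8.2, 0, 0, 0, 7],
    [0, 0, 8.2, 0, 0, 0, 7],
    [0, 0, 8.2, 0, 0, 0, 7]
  ]
}}

```text
time_s: 20.75
ee_pos: [0.5714, -0.1931, 0.1802]
eef_rot: [3.141, -0.001, 0.098]
force: [0.4, 0.3, -0.0]
grip_width: 0.07
```

```bash
python3 -c "
from h import *
go(.432,.0253,.008,-2)
im=ctrl.camera('top'); n='top'; r=(268,178,350,234)
m=mask(im,r,*BL); print(rect(n,m,.079), ring(n,mask(im,r,(0,100,120),(16,255,255)),.085))
mb=mask(im,(203,253,226,276),(0,0,135),(180,60,255)); print(n,'bearing',*ring(n,mb,.015))
im=ctrl.camera('side'); n='side'; print(ring(n,mask(im,(225,205,300,290),*OR),.085))
cv2.imwrite('pics/s10.png',cv2.resize(im[150:400,190:380],None,fx=2.4,fy=2.4,interpolation=2)[:,:,::-1])
"
```

```text
t20.75 turn 7.62 shift [-14.69 -21.34  17.22] pos [ 0.5714 -0.1931  0.1802] rpy [180.   -0.    5.6] F [ 0.4  0.3 -0. ] grip 0.07
(array([ 566.2, -246.9]), array([44.4, 91.5]), -1.9) (array([ 583.2, -134.3]), array([ 4.8, 19. ]))
top bearing [438.   58.1] [16.  64.5]
(array([ 571.7, -155.7]), array([48. , 51.1]))
```

View pics/s10.png

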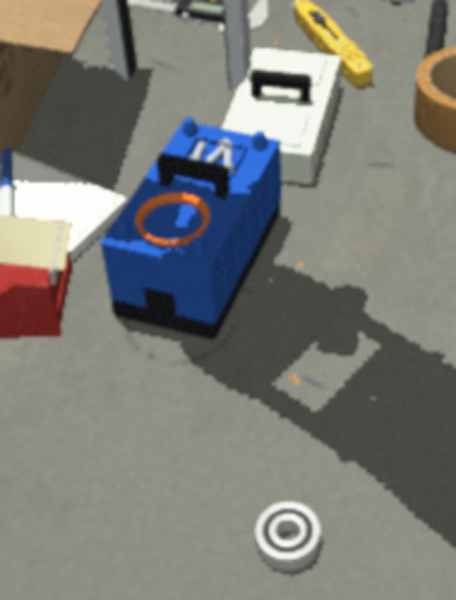

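The tray is down square on the base, with the black plinth evenly visible below it; the bearing is clear at (288,535). On to the bearing.

Call:
{"name": "play_rows", "arguments": {
  "series": [
    [0, 0, 7.62, 0, 0, 0, 7],
    [0, 0, 0, -2.45, -3.56, 0, 7],
    [0, 0, 0, -2.45, -3.56, 0, 7],
    [0, 0, 0, -2.45, -3.56, 0, 7],
    [0, 0, 0, -2.45, -3.56, 0, 7]
  ]
}}

```text
time_s: 21.35
ee_pos: [0.4763, -0.0467, 0.1798]
eef_rot: [3.142, -0.001, -0.024]
force: [0.0, 0.0, 1.0]
grip_width: 0.0697
```

Call:
{"name": "play_rows", "arguments": {
  "series": [
    [0, 0, 0, -2.45, -3.56, 0, 7],
    [0, 0, 0, -2.45, -3.56, 0, 7],
    [0, 0, 0, 0, 0, 5, 7],
    [0, 0, 0, 0, 0, 5, 7],
    [0, 0, 0, 0, 0, 0, 7]
  ]
}}

```text
time_s: 21.85
ee_pos: [0.4275, 0.025, 0.0756]
eef_rot: [3.142, 0.008, -0.024]
force: [-0.5, -0.7, 0.7]
grip_width: 0.0698
```

```bash
python3 -c "
from h import *
go(.432,.0253,.008,-2)"
```

```text
t21.85 turn 0.60 shift [ 0.44 -0.05  6.76] pos [0.4275 0.025  0.0756] rpy [180.    0.5  -1.4] F [-0.5 -0.7  0.7] grip 0.0698
```

Call:
{"name": "play_rows", "arguments": {
  "series": [
    [0, 0, 0.6, 0, 0, 2.5, 7],
    [0, 0, 0, 0, 0, 2, 7],
    [0, 0, 0, 0, 0, 1, 7],
    [0, 0, 0, 0, 0, 0.5, 7],
    [0, 0, 0, 0, 0, 0, 7]
  ]
}}

```text
time_s: 22.35
ee_pos: [0.4311, 0.0246, 0.0203]
eef_rot: [-3.142, -0.001, -0.039]
force: [0.1, 1.1, 0.4]
grip_width: 0.0701
```

```bash
python3 -c "
from h import *
go(.432,.0253,.008,-2)"
```

```text
t22.35 turn -0.22 shift [ 0.09 -0.07  1.23] pos [0.4311 0.0246 0.0203] rpy [-180.    -0.    -2.2] F [0.1 1.1 0.4] grip 0.0701
```

Call:
{"name": "play_rows", "arguments": {
  "series": [
    [0, 0, 0, 0.09, -0.07, 0.8, 7],
    [0, 0, 0, 0, 0, 0.4, 7],
    [0, 0, 0, 0, 0, 0, 7],
    [0, 0, 0, 0, 0, 0, 3],
    [0, 0, 0, 0, 0, 0, 3]
  ],
  "squeeze": 20
}}

```text
time_s: 22.85
ee_pos: [0.4315, 0.0254, 0.0077]
eef_rot: [-3.142, -0.0, -0.039]
force: [-0.8, -0.1, 0.5]
grip_width: 0.0576
```

Call:
{"name": "play_rows", "arguments": {
  "series": [
    [0, 0, 0, 0, 0, 0, 3],
    [0, 0, 0, 0, 0, 0, 3],
    [0, 0, 0, 0, 0, 0, 3],
    [0, 0, 0, 0, 0, 0, 3],
    [0, 0, 0, 0, 0, 0, 3]
  ]
}}

```text
time_s: 23.35
ee_pos: [0.4315, 0.0253, 0.0076]
eef_rot: [3.142, -0.0, -0.039]
force: [-0.1, 0.0, 2.5]
grip_width: 0.0383
```

Bearing gripped. With the arm off the tray, I'll re-measure the seat with both cameras.

Call:
{"name": "play_rows", "arguments": {
  "series": [
    [0, 0, 0, 0, 0, -2, 3],
    [0, 0, 0, 0, 0, -5, 3],
    [0, 0, 0, 0, 0, -5, 3],
    [0, 0, 0, 0, 0, -3, 3],
    [0, 0, 0, 0, 0, 0, 3]
  ]
}}

```text
time_s: 23.85
ee_pos: [0.4331, 0.0253, 0.1612]
eef_rot: [-3.141, -0.007, -0.039]
force: [-0.1, -0.5, -1.4]
grip_width: 0.0389
```

```bash
python3 -c "
from h import *
for n,r in(('top',(268,178,350,234)),('side',(225,205,300,290))):
    im=ctrl.camera(n); m=mask(im,r,*BL); o=mask(im,r,(0,100,120),(16,255,255))
    print(n,rect(n,m,.079), ring(n,o,.085))
    if n=='side': cv2.imwrite('pics/s11.png',cv2.resize(im[150:400,190:380],None,fx=2.4,fy=2.4,interpolation=2)[:,:,::-1])
go(.5717,-.1535,.16,-2)
"
```

```text
top (array([ 567.4, -194.2]), array([150. ,  90.8]), 88.0) (array([ 572.1, -154.4]), array([51.9, 52.4]))
side (array([555.3, -98.6]), array([56.6, 92.3]), -2.3) (array([ 592.6, -149.8]), array([ 9.3, 24.1]))
t23.95 turn -0.26 shift [14.66 17.38 -0.29] pos [0.4313 0.0253 0.1571] rpy [180.   -0.   -2.3] F [-0.5 -0.1 -1.2] grip 0.0384
```

View pics/s11.png

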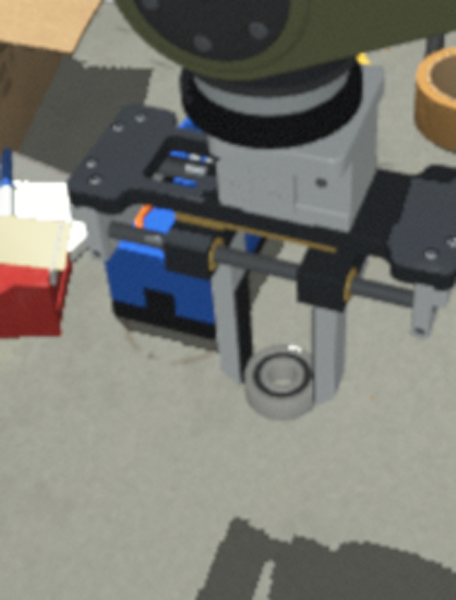

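The bearing is held level at (280,380). Top view puts the seat at (572,−154) with yaw 88.0°, agreeing with the calculated position; the side view of the seat is occluded, so I ignore it.

Call:
{"name": "play_rows", "arguments": {
  "series": [
    [0, 0, 0, 2.93, 3.48, 0, 3],
    [0, 0, 0, 2.93, 3.48, 0, 3],
    [0, 0, 0, 2.93, 3.48, 0, 3],
    [0, 0, 0, 2.93, 3.48, 0, 3],
    [0, 0, 0, 2.93, 3.48, 0, 3]
  ]
}}

```text
time_s: 24.45
ee_pos: [0.5711, -0.1557, 0.1549]
eef_rot: [-3.141, 0.003, -0.04]
force: [0.6, 0.5, 0.1]
grip_width: 0.0381
```

Call:
{"name": "play_rows", "arguments": {
  "series": [
    [0, 0, 0, 0, 0, 0, 3],
    [0, 0, 0, 0, 0, 2, 3],
    [0, 0, 0, 0, 0, 2, 3],
    [0, 0, 0, 0, 0, 0, 3],
    [0, 0, 0, 0, 0, 0, 3]
  ]
}}

```text
time_s: 24.95
ee_pos: [0.5705, -0.1539, 0.1168]
eef_rot: [-3.141, 0.002, -0.039]
force: [-0.4, 0.2, -0.7]
grip_width: 0.0383
```

```bash
python3 -c "
from h import *
go(.5715,-.1536,.0866,-2)
im=ctrl.camera('side'); cv2.imwrite('pics/s12.png',cv2.resize(im[170:310,210:360],None,fx=4,fy=4,interpolation=2)[:,:,::-1])
"
```

```text
t24.95 turn -0.25 shift [ 0.1  -0.03  3.02] pos [ 0.5705 -0.1539  0.1168] rpy [-1.8e+02  1.0e-01 -2.2e+00] F [-0.4  0.2 -0.7] grip 0.0383
```

View pics/s12.png

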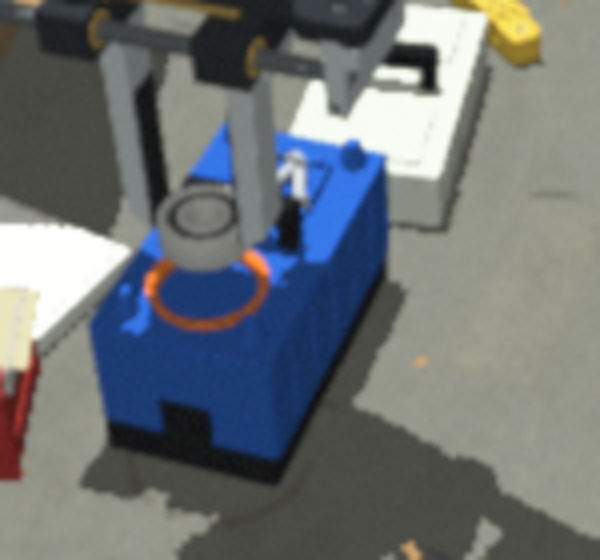

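The bearing (cols 157–245) is over the seat (145–270), centred to within about 1 mm after the drop in perspective. Lowering.

Call:
{"name": "play_rows", "arguments": {
  "series": [
    [0, 0, 0, 0.1, 0, 1, 3],
    [0, 0, 0, 0, 0, 0.8, 3],
    [0, 0, 0, 0, 0, 0.5, 3],
    [0, 0, 0, 0, 0, 0.2, 3],
    [0, 0, 0, 0, 0, 0, 3]
  ]
}}

```text
time_s: 25.5
ee_pos: [0.5719, -0.1543, 0.0922]
eef_rot: [-3.141, 0.0, -0.039]
force: [0.2, 0.5, -1.0]
grip_width: 0.0389
```

Call:
{"name": "play_rows", "arguments": {
  "series": [
    [0, 0, 0, 0, 0, 0.2, 3],
    [0, 0, 0, 0, 0, 0.1, 3],
    [0, 0, 0, 0, 0, 0.1, 3],
    [0, 0, 0, 0, 0, 0, 3],
    [0, 0, 0, 0, 0, 0, 3]
  ]
}}

```text
time_s: 26.0
ee_pos: [0.572, -0.1543, 0.0885]
eef_rot: [3.142, -0.0, -0.039]
force: [0.2, -0.3, -0.9]
grip_width: 0.0387
```

Call:
{"name": "play_rows", "arguments": {
  "series": [
    [0, 0, 0, 0, 0, 0.1, 3],
    [0, 0, 0, 0, 0, 0.1, 3],
    [0, 0, 0, 0, 0, 0, 3],
    [0, 0, 0, 0, 0, 0, 3],
    [0, 0, 0, 0, 0, 0, 3]
  ]
}}

```text
time_s: 26.5
ee_pos: [0.572, -0.1544, 0.0866]
eef_rot: [3.142, -0.0, -0.039]
force: [-1.6, 0.2, 1.8]
grip_width: 0.0385
```

Call:
{"name": "play_rows", "arguments": {
  "series": [
    [0, 0, 0, 0, 0, 0, 5.2],
    [0, 0, 0, 0, 0, 0, 5.2],
    [0, 0, 0, 0, 0, -0.5, 5.2],
    [0, 0, 0, 0, 0, -4, 5.2],
    [0, 0, 0, 0, 0, -5, 5.2]
  ]
}}

```text
time_s: 27.0
ee_pos: [0.571, -0.154, 0.1812]
eef_rot: [-3.14, 0.004, -0.039]
force: [0.5, 1.1, 0.7]
grip_width: 0.0518
```

Call:
{"name": "play_rows", "arguments": {
  "series": [
    [0, 0, 8.25, 0, 0, 0, 4],
    [0, 0, 8.25, 0, 0, 0, 4],
    [0, 0, 8.25, 0, 0, 0, 4],
    [0, 0, 8.25, 0, 0, 0, 4],
    [0, 0, 8.25, 0, 0, 0, 4]
  ]
}}

```text
time_s: 27.5
ee_pos: [0.572, -0.1543, 0.1818]
eef_rot: [-3.141, -0.0, -0.765]
force: [1.0, 0.3, 0.7]
grip_width: 0.0403
```

Call:
{"name": "play_rows", "arguments": {
  "series": [
    [0, 0, 8.25, 0, 0, 0, 3],
    [0, 0, 8.25, 0, 0, 0, 3],
    [0, 0, 8.25, 0, 0, 0, 3],
    [0, 0, 8.25, 0, 0, 0, 3],
    [0, 0, 8.25, 0, 0, 0, 3]
  ]
}}

```text
time_s: 28.0
ee_pos: [0.572, -0.1543, 0.1818]
eef_rot: [-3.141, -0.0, -1.485]
force: [-0.5, 0.3, 0.3]
grip_width: 0.03
```

```bash
python3 -c "
from h import *
go(.5615,-.380,.15,-84.8)
im=ctrl.camera('side'); print(ring('side',mask(im,(240,205,300,260),*OR),.085))
cv2.imwrite('pics/s13.png',cv2.resize(im[150:300,210:360],None,fx=4,fy=4,interpolation=2)[:,:,::-1])"
```

```text
t28.00 turn -0.30 shift [22.38  3.09  3.18] pos [ 0.572  -0.1543  0.1818] rpy [-180.    -0.   -85.1] F [-0.5  0.3  0.3] grip 0.03
(array([ 576.6, -144.7]), array([31.1, 47.7]))
```

View pics/s13.png

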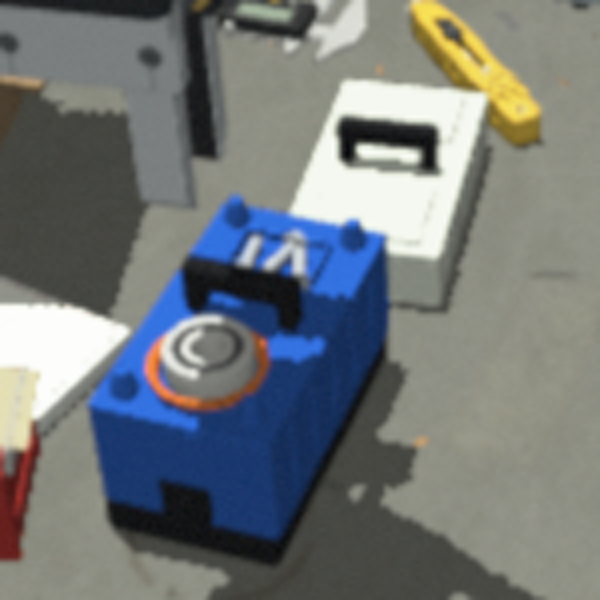

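The bearing lies flat in the orange seat (crop 208,355). That was my 16th picture, so from here I check by numbers only. Now the lid.

Call:
{"name": "play_rows", "arguments": {
  "series": [
    [0, 0, 0, 4.52, 0.59, 0, 3],
    [0, 0, 0, 4.52, 0.59, 0, 3],
    [0, 0, 0, 4.52, 0.59, 0, 3],
    [0, 0, 0, 4.52, 0.59, 0, 3],
    [0, 0, -0.3, 4.3, 0.6, 0, 3]
  ]
}}

```text
time_s: 28.55
ee_pos: [0.5625, -0.3819, 0.1818]
eef_rot: [-3.141, -0.0, -1.471]
force: [0.6, 0.6, 0.6]
grip_width: 0.0299
```

Call:
{"name": "play_rows", "arguments": {
  "series": [
    [0, 0, 0, 0, 0, 0, 3],
    [0, 0, 0, 0, 0, 4, 3],
    [0, 0, 0, 0, 0, 4, 3],
    [0, 0, 0, 0, 0, 1, 3],
    [0, 0, 0, 0, 0, 0, 3]
  ]
}}

```text
time_s: 29.05
ee_pos: [0.5627, -0.3792, 0.0907]
eef_rot: [3.14, 0.002, -1.472]
force: [0.2, -0.2, 0.6]
grip_width: 0.0303
```

```bash
python3 -c "
from h import *
go(.5618,-.3802,.044,-84.75)"
```

```text
t29.05 turn 0.39 shift [0.09 0.1  4.67] pos [ 0.5627 -0.3792  0.0907] rpy [ 1.799e+02  1.000e-01 -8.440e+01] F [ 0.2 -0.2  0.6] grip 0.0303
```

Call:
{"name": "play_rows", "arguments": {
  "series": [
    [0, 0, 0.39, 0.1, 0.1, 2, 3],
    [0, 0, 0, 0, 0, 1.5, 3],
    [0, 0, 0, 0, 0, 1, 3],
    [0, 0, 0, 0, 0, 0.1, 3],
    [0, 0, 0, 0, 0, 0, 3]
  ]
}}

```text
time_s: 29.55
ee_pos: [0.5623, -0.3811, 0.0461]
eef_rot: [-3.141, -0.0, -1.481]
force: [-0.5, 0.0, 0.2]
grip_width: 0.0299
```

Call:
{"name": "play_rows", "arguments": {
  "series": [
    [0, 0, 0, 0, 0, 0, 0.5],
    [0, 0, 0, 0, 0, 0, 0.5],
    [0, 0, 0, 0, 0, 0, 0.5],
    [0, 0, 0, 0, 0, 0, 0.5],
    [0, 0, 0, 0, 0, 0, 0.5]
  ],
  "squeeze": 40
}}

```text
time_s: 30.05
ee_pos: [0.5623, -0.3811, 0.0461]
eef_rot: [-3.141, -0.001, -1.481]
force: [-1.4, 2.2, 5.9]
grip_width: 0.0118
```

```bash
python3 -c "
from h import *
go(.5618,-.3802,.044,-84.75)"
```

```text
t30.05 turn -0.09 shift [-0.09  0.04  0.21] pos [ 0.5623 -0.3811  0.0461] rpy [-180.    -0.   -84.8] F [-1.4  2.2  5.9] grip 0.0118
```

Call:
{"name": "play_rows", "arguments": {
  "series": [
    [0, 0, 0, 0, 0, -1, 0.5],
    [0, 0, 0, 0, 0, -3, 0.5],
    [0, 0, 0, 0, 0, -4, 0.5],
    [0, 0, 0, 0, 0, -4, 0.5],
    [0, 0, 7.2, 0, 0, -1, 0.5]
  ]
}}

```text
time_s: 30.55
ee_pos: [0.563, -0.3818, 0.1812]
eef_rot: [-3.136, -0.004, -1.607]
force: [0.2, -0.1, -1.8]
grip_width: 0.0116
```

Call:
{"name": "play_rows", "arguments": {
  "series": [
    [0, 0, 0, 0, 0, 0, 0.5],
    [0, 0, 0, 0, 0, 0, 0.5],
    [0, 0, 0, 0, 0, 0, 0.5]
  ]
}}

```text
time_s: 30.85
ee_pos: [0.5615, -0.3807, 0.1737]
eef_rot: [3.139, 0.002, -1.604]
force: [0.3, 0.3, -1.4]
grip_width: 0.0114
```

```bash
python3 -c "
from h import *
go(.5706,-.1936,.125,-92)"
```

```text
t30.85 turn 0.10 shift [-18.73  -0.26   4.87] pos [ 0.5615 -0.3807  0.1737] rpy [ 1.799e+02  1.000e-01 -9.190e+01] F [ 0.3  0.3 -1.4] grip 0.0114
```

Call:
{"name": "play_rows", "arguments": {
  "series": [
    [0, 0, 0.1, -4.68, -0.06, 0, 0.5],
    [0, 0, 0, -4.68, -0.06, 0, 0.5],
    [0, 0, 0, -4.68, -0.06, 0, 0.5],
    [0, 0, 0, -4.69, -0.06, 0, 0.5],
    [0, 0, 0, 0, 0, 0, 0.5]
  ]
}}

```text
time_s: 31.35
ee_pos: [0.5714, -0.189, 0.1747]
eef_rot: [3.14, 0.001, -1.602]
force: [-0.1, -1.2, -2.0]
grip_width: 0.0116
```

Call:
{"name": "play_rows", "arguments": {
  "series": [
    [0, 0, 0, 0, 0, 0, 0.5],
    [0, 0, 0, 0, 0, 0, 0.5],
    [0, 0, 0, 0, 0, 0, 0.5]
  ]
}}

```text
time_s: 31.65
ee_pos: [0.5711, -0.195, 0.1749]
eef_rot: [3.141, 0.0, -1.609]
force: [0.7, -0.5, -2.0]
grip_width: 0.0113
```

```bash
python3 -c "
from h import *
go(.5706,-.1936,.125,-92)"
```

```text
t31.65 turn -0.20 shift [-0.14  0.06  4.99] pos [ 0.5711 -0.195   0.1749] rpy [180.    0.  -92.2] F [ 0.7 -0.5 -2. ] grip 0.0113
```

Call:
{"name": "play_rows", "arguments": {
  "series": [
    [0, 0, -0.2, -0.14, 0.06, 0, 0.5],
    [0, 0, 0, 0, 0, 1, 0.5],
    [0, 0, 0, 0, 0, 1, 0.5],
    [0, 0, 0, 0, 0, 0.5, 0.5],
    [0, 0, 0, 0, 0, 0, 0.5]
  ]
}}

```text
time_s: 32.15
ee_pos: [0.5704, -0.1924, 0.1491]
eef_rot: [3.14, 0.001, -1.605]
force: [0.2, -0.6, -1.8]
grip_width: 0.0116
```

Call:
{"name": "play_rows", "arguments": {
  "series": [
    [0, 0, 0, 0, 0, 0, 0.5],
    [0, 0, 0, 0, 0, 0, 0.5],
    [0, 0, 0, 0, 0, 0, 0.5]
  ]
}}

```text
time_s: 32.45
ee_pos: [0.571, -0.1925, 0.1508]
eef_rot: [-3.141, -0.0, -1.605]
force: [-0.3, 0.6, -1.4]
grip_width: 0.0116
```

```bash
python3 -c "
from h import *
go(.5706,-.1936,.1251,-92)
im=ctrl.camera('side'); m=mask(im,(215,150,330,260),(0,0,150),(180,50,255)); z=ctrl.get_obs()['ee_pos'][2]-.0461
print(cv2.boundingRect(big(m)),z)
b=mask(im,(215,180,330,300),*BL); print('blue',cv2.boundingRect(big(b)))
# skirt lower end edge (+y end) of lid, top end edge of the deck: lowest corner points
for k,mm,h in(('lid',m,z),('tray',b,.020)):
    c=big(mm); a=cv2.approxPolyDP(cv2.convexHull(c),3,True)[:,0]; print(k,a.tolist()); print(np.round(plane('side',a,h)*1000).tolist())
"
```

```text
t32.45 turn 0.05 shift [0.11 0.03 2.57] pos [ 0.571  -0.1925  0.1508] rpy [-180.    -0.   -91.9] F [-0.3  0.6 -1.4] grip 0.0116
(215, 192, 48, 63) 0.10469211339914747
blue (232, 208, 75, 77)
lid [[251, 192], [262, 205], [246, 228], [218, 254], [215, 225]]
[[630.0, -255.0], [596.0, -223.0], [598.0, -156.0], [617.0, -84.0], [654.0, -149.0]]
tray [[305, 208], [305, 236], [279, 284], [237, 274], [232, 251], [237, 243]]
[[552.0, -337.0], [525.0, -253.0], [531.0, -120.0], [612.0, -122.0], [646.0, -175.0], [646.0, -198.0]]
```

The tray's end corners come out 81 mm apart, centred within about 2 mm of expectation; the lid mask caught the paper, so that reading is useless. The lid's own offset was measured before grasping to 1–2 mm and the studs give 5 mm of lead-in, so I'll lower while watching the force.

Call:
{"name": "play_rows", "arguments": {
  "series": [
    [0, 0, 0, 0.1, 0, 0.7, 0.5],
    [0, 0, 0, 0, 0, 0.5, 0.5],
    [0, 0, 0, 0, 0, 0.4, 0.5],
    [0, 0, 0, 0, 0, 0.2, 0.5],
    [0, 0, 0, 0, 0, 0, 0.5]
  ]
}}

```text
time_s: 33.0
ee_pos: [0.5707, -0.1934, 0.1321]
eef_rot: [3.141, 0.0, -1.605]
force: [0.3, -0.4, -1.4]
grip_width: 0.0117
```

Call:
{"name": "play_rows", "arguments": {
  "series": [
    [0, 0, 0, 0, 0, 0.3, 0.5],
    [0, 0, 0, 0, 0, 0.2, 0.5],
    [0, 0, 0, 0, 0, 0.1, 0.5],
    [0, 0, 0, 0, 0, 0, 0.5],
    [0, 0, 0, 0, 0, 0, 0.5]
  ]
}}

```text
time_s: 33.5
ee_pos: [0.5708, -0.1935, 0.1265]
eef_rot: [-3.141, -0.0, -1.605]
force: [-0.7, -0.5, -1.3]
grip_width: 0.0114
```

Call:
{"name": "play_rows", "arguments": {
  "series": [
    [0, 0, 0, 0, 0, 0.1, 0.5],
    [0, 0, 0, 0, 0, 0.05, 0.5],
    [0, 0, 0, 0, 0, 0, 0.5],
    [0, 0, 0, 0, 0, 0, 0.5],
    [0, 0, 0, 0, 0, 0, 0.5]
  ]
}}

```text
time_s: 34.0
ee_pos: [0.5708, -0.1935, 0.1251]
eef_rot: [-3.141, -0.0, -1.605]
force: [0.0, -0.2, -0.2]
grip_width: 0.0117
```

Call:
{"name": "play_rows", "arguments": {
  "series": [
    [0, 0, 0, 0, 0, 0.05, 0.5],
    [0, 0, 0, 0, 0, 0, 0.5],
    [0, 0, 0, 0, 0, 0, 0.5]
  ]
}}

```text
time_s: 34.3
ee_pos: [0.5709, -0.1935, 0.125]
eef_rot: [-3.141, -0.0, -1.605]
force: [-3.2, 1.9, 4.5]
grip_width: 0.0117
```

Firm contact at 125.0 (expected 125.1). I'll release, rise and move clear for the final measurement.

Call:
{"name": "play_rows", "arguments": {
  "series": [
    [0, 0, 0, 0, 0, 0, 3],
    [0, 0, 0, 0, 0, 0, 3],
    [0, 0, 0, 0, 0, -1, 3],
    [0, 0, 0, 0, 0, -4, 3],
    [0, 0, 0, 0, 0, -5, 3]
  ]
}}

```text
time_s: 34.8
ee_pos: [0.57, -0.1932, 0.2247]
eef_rot: [3.138, 0.001, -1.605]
force: [1.2, 0.5, 0.7]
grip_width: 0.03
```

Call:
{"name": "play_rows", "arguments": {
  "series": [
    [0, 0, 0, -4, 2.5, 0, 3],
    [0, 0, 0, -4, 2.5, 0, 3],
    [0, 0, 0, -4, 2.5, 0, 3],
    [0, 0, 0, -4, 2.5, 0, 3],
    [0, 0, 0, -4, 0, 0, 3]
  ]
}}

```text
time_s: 35.3
ee_pos: [0.4758, 0.0111, 0.2257]
eef_rot: [-3.14, -0.0, -1.605]
force: [0.5, -0.0, 0.4]
grip_width: 0.03
```

Call:
{"name": "play_rows", "arguments": {
  "series": [
    [0, 0, 0, -4, 0, 0, 3],
    [0, 0, 0, 0, 0, 0, 3],
    [0, 0, 0, 0, 0, 0, 3],
    [0, 0, 0, 0, 0, 0, 3]
  ]
}}

```text
time_s: 35.7
ee_pos: [0.4791, 0.049, 0.2248]
eef_rot: [-3.141, -0.0, -1.605]
force: [0.6, -0.6, 0.4]
grip_width: 0.03
```

```bash
python3 -c "
from h import *
go(.57,-.19,.2,-92)
for n,r in(('top',(268,165,352,240)),('side',(232,150,330,260))):
    im=ctrl.camera(n); m=mask(im,r,(0,0,175 if n=='side' else 190),(180,40,255))
    print(n,rect(n,m,.113),cv2.boundingRect(big(m)))
    b=mask(im,(r[0],r[1],r[2],300),*BL); print('blue',cv2.boundingRect(big(b)))
    a=cv2.approxPolyDP(cv2.convexHull(big(b)),2,True)[:,0]; print(a.tolist(),np.round(plane(n,a,.079)*1000).tolist())
"
```

```text
t35.70 turn 0.02 shift [23.57 -9.92  2.48] pos [0.4791 0.049  0.2248] rpy [-180.   -0.  -92.] F [ 0.6 -0.6  0.4] grip 0.03
top (array([ 571.2, -194.7]), array([150.1,  85.2]), 88.1) (271, 181, 69, 40)
blue (274, 220, 63, 6)
[[274, 220], [336, 224], [284, 223]] [[531.0, -123.0], [522.0, -264.0], [524.0, -146.0]]
side (array([ 540. , -196.5]), array([146. ,  27.1]), 87.5) (274, 192, 32, 53)
blue (261, 212, 46, 73)
[[305, 212], [305, 236], [281, 282], [274, 284], [263, 281], [261, 269]] [[524.0, -255.0], [504.0, -191.0], [508.0, -76.0], [517.0, -69.0], [536.0, -70.0], [549.0, -94.0]]
```

The top view shows the lid at (571.2, −194.7), 150×85 mm, yaw 88.1°. The tray in the same view was at (570.7, −194.4), 88.0°. Handing in.

```bash
python3 -c "
from station import ctrl
print(ctrl.hand_in())"
```

```text
the job is handed in; nothing more can be done
None
```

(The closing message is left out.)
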